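# Heft the snack canisters and pack the full ones

## Task

Lift each of the two steel canisters just clear of the bench to feel its weight, carrying it low: a heavy one (over about 330 g) goes upright into the long canister lane of the navy lunchbox, a light one into the long lane of the mint silicone tray to be refilled. Set each down gently and slide it along its lane until it bears lightly against the far end wall, or against the canister already there, so that nothing rattles; keep up that light push for a moment (a few newtons, felt at the wrist, never forced), then let go. Leave everything else as it is.

Things in the scene. Friction and masses are not known exactly. Their poses are not given: they have to be found in the camera images.
- canister_a_mid (a point): One of two canisters that look just alike: closed opaque steel cylinder with a flush flat bamboo lid, 64 dia x 80 tall, standing upright on the bench. This point is on its axis, half-way up (40 above its underside), z up. In a lane it must be gripped round its top 30 mm, above the lane walls; it starts 20 mm or more clear of other things.
- canister_b_mid (a point): The other canister; same description as canister_a_mid.
- canister_a: The first canister, origin at the centre of its underside. It weighs anything from 150 g (empty) to 510 g (full), not to be seen from outside and independent of the other canister: both may be heavy or both light. Heavy is over 330 g (3.24 N), light is under; within 40 g of that either verdict is accepted.
- canister_b: The second canister, origin at the centre of its underside. It weighs anything from 150 g (empty) to 510 g (full), not to be seen from outside and independent of the other canister: both may be heavy or both light. Heavy is over 330 g (3.24 N), light is under; within 40 g of that either verdict is accepted.
- lunchbox: Navy plastic clamshell lunchbox, opened flat; it does not shift. Origin under the centre of its base half, 214 (x) x 172 (y) x 45 tall; the lid half, same size, lies open on its +y side with the latch unhooked at its far edge. The canister lane is on its -y side, a snack bay on its +y side.
- lunchbox_end: End wall (rigid) of the lunchbox's canister lane. Origin on the lane floor at the foot of the wall's inner face, mid-lane; x points along the lane into this wall (the way to slide home, away from the robot), z up. Straight lane, 72 wide, 206 or more long, flat floor 3 above the bench, walls 45 above it; takes two canisters in line. Home: axis 32 before the origin, or 96 with another canister ahead.
- tray: Mint silicone divider tray, steady on the bench (it does not shift), 216 (x) x 155 (y) x 34 tall, origin under its centre. Its one long lane is on the +y side, two small bays on the -y side.
- tray_end: End wall (rigid) of the tray's canister lane. Origin on the lane floor at the foot of the wall's inner face, mid-lane; x points along the lane into this wall (the way to slide home, away from the robot), z up. Straight lane, 72 wide, 206 or more long, flat floor 4 above the bench, walls 34 above it; takes two canisters in line. Home: axis 32 before the origin, or 96 with another canister ahead.
- jar: Bystander: glass jar with a bamboo twist lid, 76 dia x 110 tall, origin under its centre. Leave it alone.
- bottle: Bystander: aluminium drink bottle, 66 dia x 217 tall, origin under its centre. Leave it alone.
- spoon: Bystander: small steel spoon, 140 long, lying in the open lid of the lunchbox, origin under its middle. Leave it alone.
- mug: Bystander: white mug, 80 dia x 88 tall, origin under its centre. Leave it alone.
- carton: Bystander: snack-bar carton 105 x 48 x 34 lying in the other bay of the lunchbox, origin under its centre. Leave it alone.
- dip_cup: Bystander: small steel dip cup, 48 dia x 30 tall, in a small bay of the tray, origin under its centre. Leave it alone.
- clip: Bystander: white bag clip, 75 x 20 x 10, in a small bay of the tray, origin under its middle. Leave it alone.
Mind the look-alikes: they are no part of the job. Leave any pink or red look-alike of the canister_a alone. What is shaped like the canister_b but orange is not meant.

How it is judged:
By the outcome, as a careful person would: the job done as asked, in the order asked, and still so for the second after the job is handed in, with the robot touching nothing.
It also fails if it takes over 67 s, if anything falls off the work surface, if the arm or the gripper's body presses on something with over 40 N, if the wrist force passes 120 N, or if a joint passes its speed limit or range.

## Robot

A 6-joint arm with a two-finger parallel gripper is mounted at the origin on the work surface. World frame = base frame: x ahead of the robot, y to its left, z up, the work surface at z = 0. Lengths are in m, angles in rad, forces in N, time in s.
With the tool pointing down it reaches from about 0.275 to 0.75 m from the base axis. Payload 10.2 kg.
Tool frame: the origin (TCP) lies midway between the tips of the shut fingers; the grasp point (between the pads) lies 19 mm behind it; z points along the fingers, y is the direction in which the jaws open and shut (so a half turn about z gives the same grasp; the last joint's range is limited). The gripper opens to 88 mm and grips with 3 to 60 N. Pads are 18 mm wide; open, the fingers measure 123 mm over their backs; the gripper's body (75 mm by 187 mm) begins 45 mm behind the grasp point.
Start: joints at [0.891, 0.313, 1.498, -0, 1.331, -0.223], TCP at [0.232, 0.471, 0.239] pointing down, gripper open.
Joint ranges: [-2.94, 2.94], [-0.97, 2.17], [0.19, 2.56], [-1.23, 4.37], [0.02, 3.11], [-2.88, 2.88]. Speed limits (rad/s): [2.39, 2.39, 3.01, 3.14, 3.14, 3.14].

## Interface

Orientations are given as a rotation vector (axis times angle).
In Python, from cell import * gives the robot as it stands. The module is installed in compiled form; this text tells all that it offers. Calls block until the motion is done:
- move_ptp(position, orientation): joint-space move of the TCP to a pose.
- servo_line(position, attitude=None, v=0.15, threshold=None): straight line of the TCP; attitude=None keeps the orientation; v is the mean speed in m/s. With threshold (N) it stops when the force on the tool has changed by that much, and returns True; else False.
- movej(angles): joint-space move.
- open_jaws() and close_gripper(): open the fingers fully, or close them until they stop; the grip force is fixed at half the most.
- sleep(seconds).
- ik(position, orientation): joint angles nearest the present ones, or None.
- get_obs(): the state.
- get_image(name): name is "side" or "top" or "wrist"; returns a dict with "img" (400x640x3 uint8, red, green, blue), "range_z" (400x640 float32, m along the optical axis (not along the pixel's ray), 0 where there is no reading), "fx", "fy", "cx", "cy" (pixels), "dist_coeffs" ([k1, k2, p1, p2, k3] as OpenCV has them; the pictures are not rectified), "camera_from_world" (4x4, takes a point from world to camera coordinates); the wrist camera has in their place "mount" (4x4, takes a point from camera to tool coordinates, whose origin is the TCP and whose axes are the flange's). Camera axes: x right, y down, z forward; pixel columns grow to the right and rows downward; lengths in m; the calibration is good to about 2 mm. A picture is of the moment at which its call begins: read the wrist's pose just before it.
A pose or a line that the arm cannot do raises IKError and nothing moves.
- hand_in(): hands the job in, once; it reports no verdict.
The state is a dict: "t": time; "joint_positions": joint angles; "joint_velocities": joint speeds; "tau": joint torques, N m; "tcp_pos": TCP position; "ee_rot": TCP orientation; "ft_force": force on the tool from outside, world axes, zero at the start; "ft_torque": the same for the moment, N m; "finger_gap": finger opening in m.
Only numpy, scipy, OpenCV 4.12 (cv2) and the standard library are available. Lean on these libraries where they do the work, as an engineer would, in place of code of your own. Each camera call takes 0.05 s, during which the arm holds its last target. There are 200 camera calls.

## Working session

There is one attempt and no reset: what is moved stays moved. The work goes in short steps, each a Python script; the robot and the scene stay as the last script left them, time stands still between calls to the robot, and variables do not carry over. Pictures are saved under pics/ and viewed, about 8 in all and at most 12, crops included, and the job is handed in when it is done.

```bash
mkdir -p pics; python3 - <<'E'
from cell import *
import cv2,pickle
for n in("top","side"):
    d=get_image(n); pickle.dump(d,open(n+".pkl","wb")); cv2.imwrite(f"pics/{n}1.png",d["img"][...,::-1]); print(n,d["fx"],d["cx"],d["cy"],d["dist_coeffs"],d["camera_from_world"])
o=get_obs();print(o["t"],o["ee_rot"],o["ft_force"],o["finger_gap"])
E
```

```text
top 402.20845791026886 321.6863342227244 206.01640429526896 [0.02478626 0.         0.         0.         0.        ] [[-0.01545035 -0.99945835  0.02905664  0.00800856]
 [-0.98982506  0.01117752 -0.14184994  0.51268118]
 [ 0.14144833 -0.03095262 -0.98946162  1.01182299]
 [ 0.          0.          0.          1.        ]]
side 427.88707062382423 322.8480200422468 198.51190385560471 [0.02154919 0.         0.         0.         0.        ] [[ 0.99650609 -0.08343723 -0.00372139 -0.52108304]
 [-0.05462912 -0.61744652 -0.78471362  0.06699523]
 [ 0.06317657  0.78217519 -0.61984731  1.07382389]
 [ 0.          0.          0.          1.        ]]
0.1 [-7.11236642e-01 -3.05956692e+00  1.57119321e-03] [-0.21097089 -0.50703133 -0.40242629] 0.08826601483178904
```

View pics/top1.png

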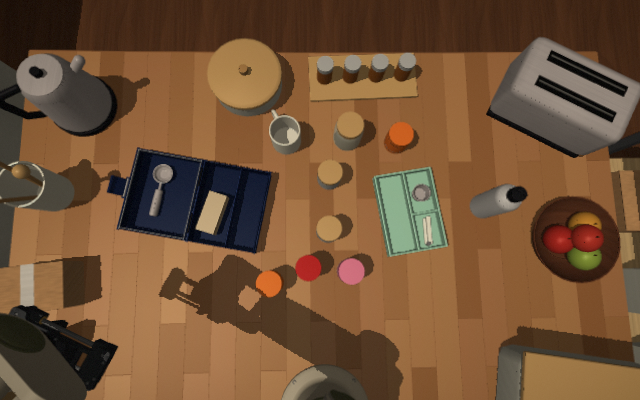

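View pics/side1.png

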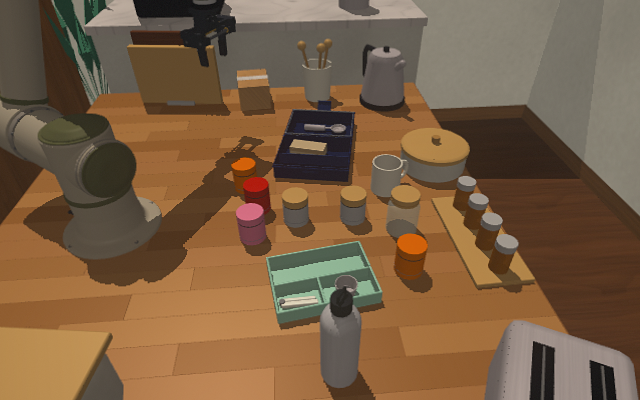

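The top view shows the candidates. Two steel canisters with bamboo lids stand at (330,174) and (329,229). The look-alikes are orange (401,137), orange (269,284), red (308,268) and pink (351,271), plus the taller glass jar at (350,130). The lunchbox lane is the right strip around (250,205) and the tray lane the left strip around (397,215). I'll measure these from depth.

```bash
cat > h.py <<'E'
import numpy as np,cv2
from scipy.spatial.transform import Rotation as R
def cloud(d,T):  # T: world from camera; returns HxWx3
    h,w=d["range_z"].shape
    K=np.array([[d["fx"],0,d["cx"]],[0,d["fy"],d["cy"]],[0,0,1.]])
    uv=np.stack(np.meshgrid(np.arange(w),np.arange(h)),-1).reshape(-1,1,2).astype(float)
    n=cv2.undistortPoints(uv,K,np.array(d["dist_coeffs"])).reshape(h,w,2)
    z=d["range_z"][...,None]; c=np.concatenate([n*z,z],-1)
    P=c@T[:3,:3].T+T[:3,3]; P[d["range_z"]<=0]=np.nan
    return P
E
python3 - <<'E'
from h import *
import pickle
d=pickle.load(open("top.pkl","rb"));P=cloud(d,np.linalg.inv(d["camera_from_world"]))
print("bench",P[300,520],P[120,180],P[250,460])
for u,v in [(330,174),(329,229),(350,122),(401,134),(269,283),(308,267),(351,270),(285,130)]:
    b=P[v-22:v+23,u-22:u+23].reshape(-1,3); z0=np.nanmedian(P[v-2:v+3,u-2:u+3,2])
    c=P[v,u,:2]
    m=(abs(b[:,2]-z0)<.006)&(np.hypot(*(b[:,:2]-c).T)<.06); q=b[m]
    (x,y),r=cv2.minEnclosingCircle(q[:,:2].astype(np.float32)); print((u,v),np.round([x,y,r,z0],4),q.mean(0).round(4),len(q))
for nm,(u0,u1,v0,v1),zt in [("box",(110,280,140,260),.045),("tray",(365,455,160,262),.034)]:
    b=P[v0:v1,u0:u1].reshape(-1,3); q=b[abs(b[:,2]-zt)<.006]; q=q[~np.isnan(q[:,0])]
    print(nm,len(q),cv2.minAreaRect(q[:,:2].astype(np.float32)))
for r in (195,215):
    print(r,[(u,*P[r,u].round(3)) for u in range(195,276,3)])
print([(u,*P[210,u].round(3)) for u in range(372,448,3)])
E
```

```text
bench [ 0.26239629 -0.51825708 -0.00121008] [ 0.76181931  0.38607387 -0.00334055] [ 0.39503477 -0.36920038 -0.00270326]
(330, 174) [ 0.5951 -0.0197  0.0332  0.0776] [ 0.5933 -0.0192  0.0783] 492
(329, 229) [ 0.4506 -0.0138  0.0318  0.0781] [ 0.4505 -0.0139  0.0786] 515
(350, 122) [ 0.7095 -0.0702  0.0343  0.109 ] [ 0.7091 -0.0702  0.1086] 557
(401, 134) [ 0.6946 -0.2048  0.0322  0.079 ] [ 0.6939 -0.2037  0.0786] 466
(269, 283) [0.3178 0.1351 0.0318 0.0779] [0.3179 0.1346 0.0785] 552
(308, 267) [0.3541 0.0389 0.0317 0.0789] [0.3542 0.039  0.0786] 531
(351, 270) [ 0.3442 -0.0671  0.032   0.0789] [ 0.3442 -0.0669  0.0785] 530
(285, 130) [0.7283 0.0977 0.0599 0.0042] [0.7271 0.0968 0.0024] 576
box 1454 ((0.5748296976089478, 0.32980796694755554), (0.3939727544784546, 0.2986573278903961), 79.12542724609375)
tray 721 ((0.4996214509010315, -0.23093634843826294), (0.2184387892484665, 0.1569407433271408), 9.099472045898438)
195 [(195, np.float64(0.544), np.float64(0.326), np.float64(0.043)), (198, np.float64(0.544), np.float64(0.32), np.float64(0.04)), (201, np.float64(0.549), np.float64(0.319
[... 4243 characters left out ...]
float64(0.504), np.float64(-0.257), np.float64(0.005)), (420, np.float64(0.504), np.float64(-0.266), np.float64(0.001)), (423, np.float64(0.503), np.float64(-0.272), np.float64(0.007)), (426, np.float64(0.503), np.float64(-0.282), np.float64(0.003)), (429, np.float64(0.504), np.float64(-0.29), np.float64(0.002)), (432, np.float64(0.504), np.float64(-0.299), np.float64(0.001)), (435, np.float64(0.5), np.float64(-0.299), np.float64(0.027)), (438, np.float64(0.499), np.float64(-0.304), np.float64(0.033)), (441, np.float64(0.504), np.float64(-0.325), np.float64(-0.005)), (444, np.float64(0.503), np.float64(-0.332), np.float64(-0.0)), (447, np.float64(0.503), np.float64(-0.34), np.float64(-0.0))]
```

```bash
cat >> h.py <<'E'
def down(yaw): return (R.from_euler("z",yaw)*R.from_euler("y",np.pi)).as_rotvec()
def wrist(get_obs,get_image):
    o=get_obs(); d=get_image("wrist"); T=np.eye(4)
    T[:3,:3]=R.from_rotvec(o["ee_rot"]).as_matrix(); T[:3,3]=o["tcp_pos"]
    return d,T@np.array(d["mount"])
E
python3 - <<'E'
from cell import *
from h import *
import pickle
ims=[]
for n,p,y in [("box",(.50,.20,.27),-.13),("can",(.50,-.017,.27),0),("tray",(.48,-.195,.27),.16)]:
    move_ptp(p,down(y)); o=get_obs(); d,T=wrist(get_obs,get_image); pickle.dump((d,T),open(n+".pkl","wb"))
    print(n,o["t"],o["tcp_pos"],o["joint_positions"].round(2) if hasattr(o["joint_positions"],"round") else o["joint_positions"],o["ft_force"]); ims.append(d["img"])
print(d["mount"])
cv2.imwrite("pics/w1.png",cv2.resize(np.vstack([np.hstack(ims[:2]),np.hstack([ims[2],ims[2]*0])]),(800,500))[...,::-1])
E
```

```text
box 1.525 [0.49960871 0.20069967 0.26992752] [ 0.16  0.32  1.4   0.    1.42 -1.28] [-1.02624273 -0.18619178 -0.09237935]
can 2.45 [ 0.50009258 -0.01595593  0.27004544] [-0.27  0.24  1.52  0.    1.39 -1.84] [-0.01794165  0.72427278  0.42393244]
tray 3.25 [ 0.48042208 -0.19366352  0.27001053] [-0.61  0.28  1.46  0.    1.4  -2.34] [ 0.09707497  0.32345196 -0.22594634]
[[-1.49655844e-03 -9.60868522e-01 -2.77000801e-01  7.13307238e-02]
 [ 9.99998754e-01 -1.57718977e-03  6.82865237e-05 -2.16350911e-05]
 [-5.02497199e-04 -2.77000354e-01  9.60869685e-01 -1.44690811e-01]
 [ 0.00000000e+00  0.00000000e+00  0.00000000e+00  1.00000000e+00]]
```

View pics/w1.png

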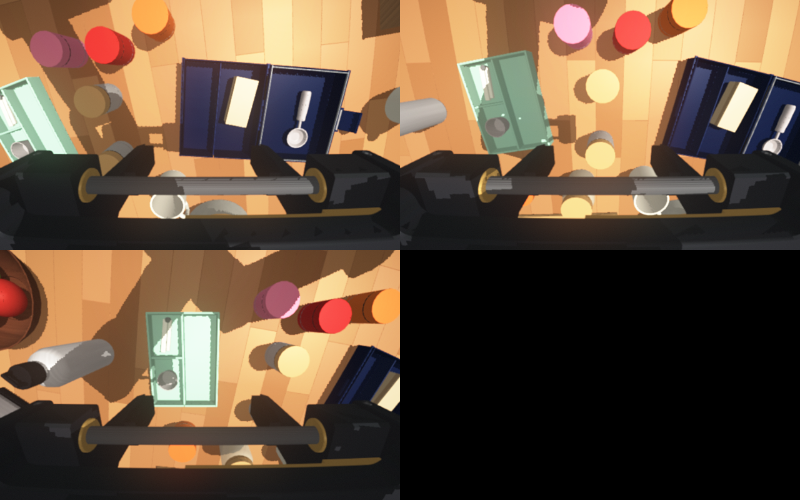

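The wrist views (2x2 sheet, half scale) show the box lane at about (207,110) in the first tile. Both bamboo-lid steel canisters are in the second, at (603,86) and (600,152). The tray lane is at about (200,360) in the third. The choice agrees with the description.

```bash
python3 - <<'E'
from h import *
import pickle
from scipy.ndimage import gaussian_filter1d
def load(n):
    d,T=pickle.load(open(n+".pkl","rb")); return d,cloud(d,T)
for u in("box","can","tray"):
    d,P=load(u); q=P.reshape(-1,3)
    for c in [(.594,-.0195),(.4505,-.014)]:
        m=(np.hypot(*(q[:,:2]-c).T)<.045)&(abs(q[:,2]-.08)<.005)
        if m.sum()>500: (x,y),r=cv2.minEnclosingCircle(q[m][:,:2].astype(np.float32)); print(u,"can",c,m.sum(),np.round([x,y,r],4),q[m].mean(0).round(4))
def spans(mask,res,lo): # runs
    e=np.flatnonzero(np.diff(np.r_[0,mask.astype(int),0])); return [(round(lo+a*res,4),round(lo+b*res,4)) for a,b in zip(e[::2],e[1::2])]
for u,c,zr,yaw0 in [("box",(.53,.20),(.035,.055),-.13),("tray",(.50,-.195),(.024,.042),.16)]:
    d,P=load(u); q=P.reshape(-1,3)
    c=np.array(c)
    best=None
    m0=(abs(q[:,0]-c[0])<.09)&(abs(q[:,1]-c[1])<.06)
    w=q[m0&(q[:,2]>zr[0])&(q[:,2]<zr[1])]
    for yaw in np.arange(yaw0-.12,yaw0+.12,.002):
        a=(w[:,:2]-c)@np.array([-np.sin(yaw),np.cos(yaw)]); h=np.histogram(a,np.arange(-.07,.07,.001))[0]; s=(h.astype(float)**2).sum()
        if best is None or s>best[0]: best=(s,yaw)
    yaw=best[1]; B=np.array([[np.cos(yaw),-np.sin(yaw)],[np.sin(yaw),np.cos(yaw)]])
    L=(q[:,:2]-c)@B; z=q[:,2]
    near=(abs(L[:,0])<.14)&(abs(L[:,1])<.06)
    print(u,"yaw",yaw,"n",len(w),"wall z",np.percentile(w[:,2],[5,50,95]))
    hi=near&(z>zr[0])&(z<zr[1])
    k=hi&(abs(L[:,0])<.08); h=np.histogram(L[k,1],np.arange(-.06,.0601,.001))[0]; print(" y hist",[(i-60,v) for i,v in enumerate(h) if v>15])
    k=hi&(abs(L[:,1])<.025); h=np.histogram(L[k,0],np.arange(-.14,.1401,.001))[0]; print(" x hist",[(i-140,v) for i,v in enumerate(h) if v>4])
    k=near&(z<.012)&(abs(L[:,0])<.06)&(abs(L[:,1])<.02); print(" floor z",np.median(z[k]))
E
```

```text
box can (0.594, -0.0195) 709 [ 0.592  -0.0179  0.0288] [ 0.5844 -0.0162  0.0784]
box can (0.4505, -0.014) 2089 [ 0.4522 -0.0159  0.0329] [ 0.4521 -0.0142  0.0785]
can can (0.594, -0.0195) 1697 [ 0.5955 -0.0209  0.0322] [ 0.5942 -0.021   0.0785]
can can (0.4505, -0.014) 2281 [ 0.4526 -0.0158  0.0317] [ 0.4521 -0.0158  0.0787]
tray can (0.4505, -0.014) 2027 [ 0.4533 -0.0155  0.0326] [ 0.4521 -0.0169  0.0788]
box yaw -0.19599999999999995 n 898 wall z [0.03524918 0.04011639 0.04399188]
 y hist [(-53, np.int64(66)), (-52, np.int64(81)), (-51, np.int64(72)), (-50, np.int64(60)), (-49, np.int64(84)), (-48, np.int64(112)), (-47, np.int64(51)), (26, np.int64(20)), (53, np.int64(16)), (54, np.int64(21)), (55, np.int64(22)), (56, np.int64(17)), (57, np.int64(28)), (58, np.int64(35)), (59, np.int64(38))]
 x hist [(-128, np.int64(27)), (-127, np.int64(32)), (-126, np.int64(36)), (-125, np.int64(23)), (81, np.int64(6)), (82, np.int64(76)), (83, np.int64(35)), (84, np.int64(19)), (85, np.int64(7))]
 floor z 0.0015487446670970628
tray yaw 0.1560000000000001 n 1087 wall z [0.02615543 0.0294972  0.03330394]
 y hist [(-42, np.int64(53)), (-41, np.int64(78)), (-40, np.int64(80)), (-39, np.int64(80)), (-38, np.int64(97)), (-37, np.int64(20)), (35, np.int64(119)), (36, np.int64(84)), (37, np.int64(80)), (38, np.int64(78)), (39, np.int64(70))]
 x hist [(-113, np.int64(39)), (-112, np.int64(39)), (-111, np.int64(39)), (-110, np.int64(29)), (-109, np.int64(29)), (96, np.int64(34)), (97, np.int64(60)), (98, np.int64(27)), (99, np.int64(19)), (100, np.int64(24)), (101, np.int64(11))]
 floor z 0.0025698040261604993
```

```bash
python3 - <<'E'
from h import *
import pickle
d,T=pickle.load(open("box.pkl","rb")); P=cloud(d,T); q=P.reshape(-1,3)
c=np.array([.53,.20])
def hist(yaw,zlo,A,lo,hi):
    B=np.array([[np.cos(yaw),-np.sin(yaw)],[np.sin(yaw),np.cos(yaw)]]); L=(q[:,:2]-c)@B
    m=(q[:,2]>zlo)&(q[:,2]<.055)&(abs(L[:,0]+.02)<A)&(L[:,1]>lo)&(L[:,1]<hi)
    return L[m],q[m,2]
for yaw in np.arange(-.24,-.10,.02):
    L,z=hist(yaw,.038,.085,-.07,-.03)
    print(round(yaw,3),len(L),"slope right",np.polyfit(L[:,0],L[:,1],1)[0].round(4),"std",L[:,1].std().round(5), end=" | ")
    L,z=hist(yaw,.012,.085,.01,.045); print("div",len(L),np.polyfit(L[:,0],L[:,1],1)[0].round(4),np.std(L[:,1]).round(5))
    L,z=hist(yaw,.025,.2,-.035,.018); 
    e=L[L[:,0]>.05]; f=L[L[:,0]<-.1]; print("   ends slope dx/dy",np.polyfit(e[:,1],e[:,0],1)[0].round(3),np.polyfit(f[:,1],f[:,0],1)[0].round(3),len(e),len(f))
# vis: pixel crop
cv2.imwrite("pics/box2.png",cv2.resize(d["img"][80:290,270:450],None,fx=2.7,fy=2.7,interpolation=cv2.INTER_CUBIC)[...,::-1])
E
```

```text
-0.24 561 slope right 0.0471 std 0.00299 | div 425 0.0464 0.00249
   ends slope dx/dy -0.047 -0.049 251 142
-0.22 558 slope right 0.027 std 0.00231 | div 424 0.0263 0.00163
   ends slope dx/dy -0.026 -0.027 255 143
-0.2 557 slope right 0.0069 std 0.00193 | div 426 0.0062 0.00103
   ends slope dx/dy -0.005 -0.006 256 145
-0.18 555 slope right -0.013 std 0.002 | div 425 -0.0137 0.00119
   ends slope dx/dy 0.015 0.015 255 146
-0.16 554 slope right -0.0331 std 0.00249 | div 423 -0.0339 0.00192
   ends slope dx/dy 0.036 0.034 255 147
-0.14 555 slope right -0.0532 std 0.00323 | div 425 -0.0538 0.00281
   ends slope dx/dy 0.056 0.054 254 147
-0.12 553 slope right -0.0735 std 0.00407 | div 425 -0.074 0.00374
   ends slope dx/dy 0.075 0.074 253 148
```

View pics/box2.png

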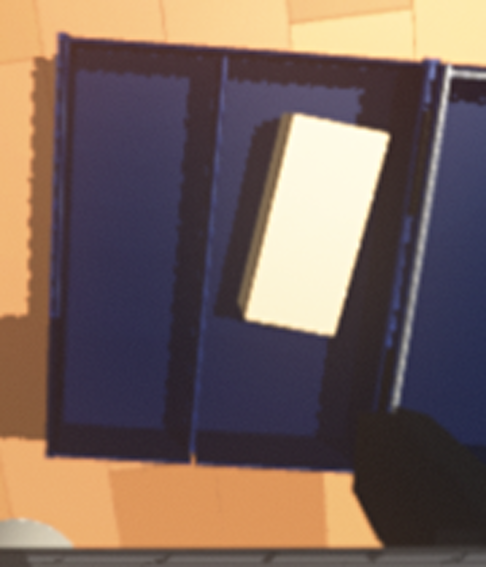

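Box yaw is −0.193, with walls and ends consistent and the lane 72 wide and 206 long. Tray yaw is 0.156, lane 72 wide. Now I'll grip and weigh the near canister.

```bash
cat >> h.py <<'E'
from cell import *
G=.052   # TCP above canister underside
LANE={"box":((.53,.20),-.193,-.0103,.0815,.003),"tray":((.50,-.195),.156,-.001,.096,.004)}
def lane(n,back,zb):  # TCP for canister axis 'back' before end wall, underside zb above lane floor
    c,y,o,e,f=LANE[n]; a=np.array([np.cos(y),np.sin(y)]); b=np.array([-a[1],a[0]])
    p=np.array(c)+a*(e-back)+b*o; return np.r_[p,f+zb+G],down(y)
def ft(n=50):
    F=[]
    for _ in range(n): F.append(get_obs()["ft_force"]); sleep(.01)
    return np.mean(F,0)
def pick(xy):
    move_ptp((*xy,.15),down(0)); servo_line((*xy,G+.015),v=.12); sleep(.3); f0=ft()
    servo_line((*xy,G),v=.06); close_gripper(); g=get_obs()["finger_gap"]
    servo_line((*xy,G+.015),v=.06); sleep(.3); f1=ft()
    o=get_obs(); print("gap",g,o["finger_gap"],"t",o["t"],"tcp",o["tcp_pos"],"f0",f0,"f1",f1,"grams",(f0-f1)[2]/9.81*1000)
E
python3 - <<'E'
from h import *
pick((.452,-.0155))
E
```

```text
gap 0.06325650385661725 0.06323869341441342 t 7.7417 tcp [ 0.4519966  -0.01549175  0.06697611] f0 [-0.0136083  -0.02680099 -0.09228049] f1 [ 0.08229476 -0.04654139 -2.32181299] grams 227.27140642676326
```

227 g is light, so it goes to the tray.

```bash
cat >> h.py <<'E'
def place(n,home):
    o=get_obs()["tcp_pos"]; p,r=lane(n,home+40,.055)
    servo_line((o[0],o[1],p[2]),v=.15); servo_line(p,r,v=.2)
    servo_line(lane(n,home+40,.010)[0],v=.1); sleep(.2); f0=ft(30)
    hit=servo_line(lane(n,home+40,-.004)[0],v=.012,threshold=2.0); sleep(.1)
    o=get_obs(); print("hit",hit,"t",o["t"],"underside above floor",o["tcp_pos"][2]-p[2]+.055,"tcp",o["tcp_pos"],"dF",ft(20)-f0)
E
python3 - <<'E'
from h import *
place("tray",32)
E
```

```text
Traceback (most recent call last):
  File "h.py", line 33, in place
    servo_line((o[0],o[1],p[2]),v=.15); servo_line(p,r,v=.2)
                                        ~~~~~~~~~~^^^^^^^^^^
cell.IKError: the arm cannot follow that straight line within its joint ranges
```

```bash
python3 - <<'E'
from h import *
p,r=lane("tray",72,.055); print(p,get_obs()["joint_positions"]); print(ik(p,r)); 
r2=(R.from_rotvec(r)*R.from_euler("z",np.pi)).as_rotvec(); print(ik(p,r2))
o=get_obs(); print(o["tcp_pos"],o["ee_rot"],r)
E
```

```text
[-70.53068967 -11.36757094   0.111     ] [-2.94351057e-01  3.10769110e-01  1.87322255e+00  2.62986330e-05
  9.57484354e-01 -1.86515406e+00]
None
None
[ 0.45183006 -0.01544331  0.11065266] [ 1.32805827e-05  3.14147479e+00 -2.08264345e-05] [-2.44795828e-01  3.13204077e+00  1.49894213e-17]
```

Unit slip on my part: I passed millimetres to a function that takes metres. The arm refused the line, so the slip caused no motion.

```bash
sed -i 's/home+40/home+.040/g' h.py; python3 - <<'E'
from h import *
place("tray",.032)
E
```

```text
hit True t 11.5 underside above floor 0.00016829326765314262 tcp [ 0.52380536 -0.19224038  0.05616829] dF [-0.68136083  0.21283783  7.84732216]
```

```bash
cat >> h.py <<'E'
def slide(n,home):
    yaw=LANE[n][1]; a=np.array([np.cos(yaw),np.sin(yaw),0])
    o=get_obs()["tcp_pos"]; servo_line(o+[0,0,.0004],v=.01); sleep(.1); fz=ft(20); print("before slide",fz)
    z=get_obs()["tcp_pos"][2]
    def go(back,v,th):
        p=lane(n,back,0)[0]; p[2]=z; return servo_line(p,v=v,threshold=th)
    h1=go(home+.010,.04,4); o=get_obs(); f=ft(20); print("h1",h1,o["tcp_pos"],"df",f-fz)
    if h1: return
    h2=go(home-.008,.006,2.0); sleep(.1); o=get_obs(); f=ft(20)
    e=lane(n,0,0)[0]; print("h2",h2,"t",o["t"],o["tcp_pos"],"back",(e-o["tcp_pos"])@a,"push",-(f-fz)@a,"df",f-fz)
E
python3 - <<'E'
from h import *
slide("tray",.032)
E
```

```text
before slide [ 0.06111318 -0.01213646 -2.43053621]
h1 False [ 0.55334417 -0.18760097  0.05633837] df [-0.09193004 -0.12296255 -0.19173585]
h2 True t 15.1833 [ 0.5641876  -0.18592658  0.05623154] back 0.031182136715939144 push 2.612167796829844 df [-2.58741836 -0.36152447  8.39193654]
```

```bash
cat >> h.py <<'E'
def push(n,fref,z,target=3.5,maxadv=.004):
    yaw=LANE[n][1]; a=np.array([np.cos(yaw),np.sin(yaw),0]); e=lane(n,0,0)[0]
    p=np.array(get_obs()["tcp_pos"]); p[2]=z
    for i in range(12):
        servo_line(p,v=.01); sleep(.08); f=ft(12)-fref; o=get_obs()["tcp_pos"]
        print(i,"cmd back %.4f act %.4f z %.5f push %.2f fz %.2f"%((e-p)@a,(e-o)@a,o[2],-f@a,f[2]))
        if -f@a>target-.8: break
        p=p+a*.0004
    sleep(.6); f=ft(20)-fref; print("held push %.2f"%(-f@a),f,get_obs()["t"])
E
python3 - <<'E'
from h import *
push("tray",np.array([.06,-.01,-2.43]),.05655)
E
```

```text
0 cmd back 0.0312 act 0.0312 z 0.05633 push 0.21 fz 1.01
1 cmd back 0.0308 act 0.0309 z 0.05644 push 1.35 fz 1.00
2 cmd back 0.0304 act 0.0306 z 0.05655 push 5.10 fz 3.15
held push 5.11 [-5.19550415  0.12440587  3.41611129] 17.4417
```

The canister bears on the end wall: 5 N held for about 0.8 s, 31 mm before my measured wall. Release, then pick and weigh the second.

```bash
cat >> h.py <<'E'
def release():
    open_jaws(); sleep(.2); o=get_obs()["tcp_pos"]; servo_line((o[0],o[1],.15),v=.12)
E
python3 - <<'E'
from h import *
import pickle
release()
o=get_obs()["tcp_pos"]; servo_line(o-[.06,0,-.06],v=.25); sleep(.2)
d,T=wrist(get_obs,get_image); P=cloud(d,T); q=P.reshape(-1,3); q=q[~np.isnan(q[:,0])]
for c in[(.594,-.02),(.5635,-.186)]:
    m=(np.hypot(*(q[:,:2]-c).T)<.045)&(abs(q[:,2]-.08)<.008)
    (x,y),r=cv2.minEnclosingCircle(q[m][:,:2].astype(np.float32)); print("can",m.sum(),x,y,r,q[m].mean(0))
cv2.imwrite("pics/t2.png",d["img"][...,::-1])
pick((.5945,-.020))
E
```

```text
can 54 0.5712794065475464 -0.006473847199231386 0.01276253629475832 [ 0.5691791  -0.0076334   0.07776785]
can 2773 0.5639466047286987 -0.1859961301088333 0.0321103110909462 [ 0.56181884 -0.18620365  0.08224259]
gap 0.06339837911398088 0.0631969595407385 t 24.225 tcp [ 0.59449365 -0.02000039  0.06699882] f0 [ 0.04648631 -0.06535885 -0.01337002] f1 [ 0.05081891 -0.00975604 -3.36460862] grams 341.6145361415843
```

View pics/t2.png

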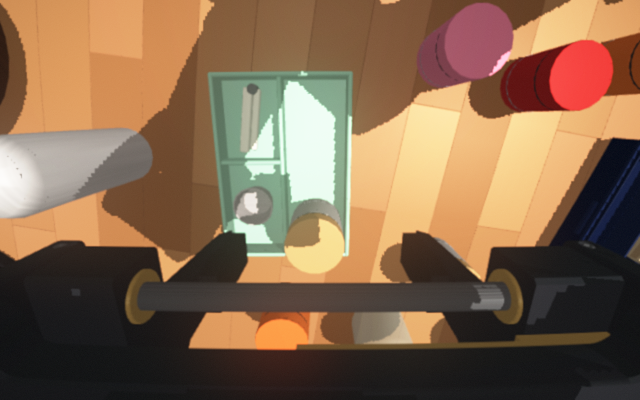

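The first canister stands upright at the far end of the tray lane, lid at (314,240), and its measured axis matches the gripper's release position. The second weighs about 342 g: over 330 g, though inside the either-way band. It goes to the lunchbox.

```bash
python3 - <<'E'
from h import *
place("box",.032)
slide("box",.032)
E
```

```text
hit True t 27.8333 underside above floor 0.00019345071227350186 tcp [0.53725605 0.18802997 0.05519345] dF [-0.60934487 -0.35199736  9.17744633]
before slide [ 0.00705899  0.10569045 -2.74635152]
h1 True [0.5662843  0.18228866 0.05519928] df [-1.88257026 -0.31055857  8.86588484]
```

```bash
python3 - <<'E'
from h import *
z=.0558; fr=np.array([.03,.05,-3.0])
o=get_obs()["tcp_pos"]; servo_line((o[0],o[1],z),v=.01)
p=lane("box",.035,0)[0]; p[2]=z; h=servo_line(p,v=.012,threshold=3); print(h,get_obs()["tcp_pos"],p,ft(15)-fr)
if not h: push("box",fr,z)
E
```

```text
False [0.57362052 0.18098372 0.05578106] [0.57366106 0.18097235 0.0558    ] [-0.35201678 -0.07970457 -0.37683994]
0 cmd back 0.0351 act 0.0351 z 0.05581 push 0.09 fz -0.53
1 cmd back 0.0347 act 0.0347 z 0.05580 push -0.01 fz -0.52
2 cmd back 0.0343 act 0.0343 z 0.05581 push 0.08 fz -0.32
3 cmd back 0.0339 act 0.0339 z 0.05582 push 0.14 fz -0.31
4 cmd back 0.0335 act 0.0335 z 0.05579 push -0.24 fz -0.63
5 cmd back 0.0331 act 0.0331 z 0.05579 push 0.11 fz -0.41
6 cmd back 0.0327 act 0.0327 z 0.05580 push -0.09 fz -0.37
7 cmd back 0.0323 act 0.0323 z 0.05578 push 0.26 fz -0.32
8 cmd back 0.0319 act 0.0319 z 0.05580 push 0.07 fz -0.38
9 cmd back 0.0315 act 0.0317 z 0.05580 push 2.44 fz 1.00
10 cmd back 0.0311 act 0.0315 z 0.05579 push 5.27 fz 2.89
held push 5.15 [-5.09591602  0.75898508  2.8194726 ] 36.2083
```

```bash
python3 - <<'E'
from h import *
fr=np.array([.03,.05,-3.0]); yaw=LANE["box"][1]; a=np.array([np.cos(yaw),np.sin(yaw),0])
p=lane("box",.0311,0)[0]; p[2]=.0553; print(servo_line(p,v=.004,threshold=3)); sleep(.5); f=ft(30)-fr; print("push",-f@a,f,get_obs()["tcp_pos"])
release()
o=get_obs()["tcp_pos"]; servo_line(o+[-.07,0,.10],v=.25); sleep(.2)
d,T=wrist(get_obs,get_image); P=cloud(d,T); q=P.reshape(-1,3); q=q[~np.isnan(q[:,0])]
c=lane("box",.032,0)[0][:2]; m=(np.hypot(*(q[:,:2]-c).T)<.045)&(abs(q[:,2]-.082)<.006)
(x,y),r=cv2.minEnclosingCircle(q[m][:,:2].astype(np.float32)); print("can",m.sum(),x,y,r,q[m].mean(0),"want",c)
move_ptp((.40,.30,.35),down(0)); print(get_obs()["t"])
cv2.imwrite("pics/b3.png",d["img"][...,::-1]); s=get_image("side")["img"]; cv2.imwrite("pics/s3.png",cv2.resize(s[80:330,180:500],None,fx=2,fy=2)[...,::-1])
E
```

```text
True
push 2.0500988970050567 [-2.14240715 -0.27387689  8.75927274] [0.57658298 0.18043821 0.05524398]
can 2070 0.5773295164108276 0.17996062338352203 0.032079681754112244 [0.57587608 0.18003238 0.08145597] want [0.57660536 0.18039694]
40.5167
```

View pics/b3.png

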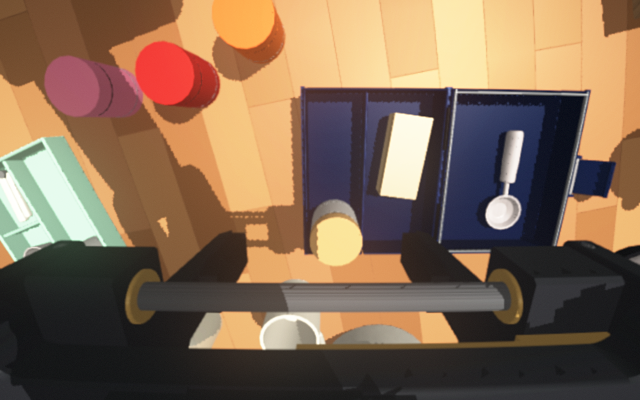

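View pics/s3.png

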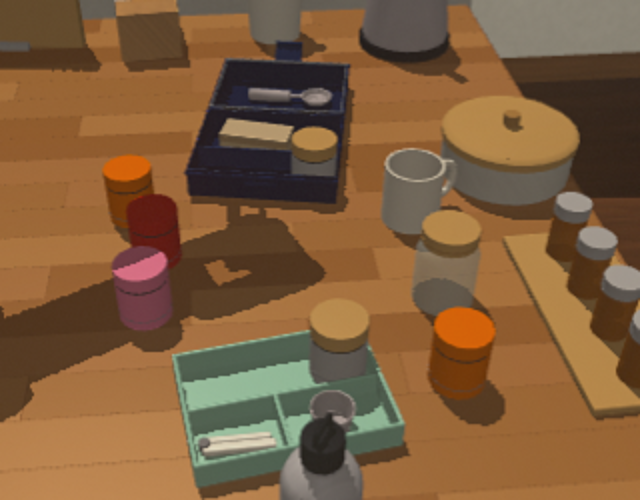

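Both are upright at their end walls and the bystanders look unmoved. However, lowering the second canister let the push drop to 2 N, and it may have backed off a few tenths of a mm. There is time, so I'll regrip it on the lane floor and push it home again.

```bash
python3 - <<'E'
from h import *
p,r=lane("box",.032,0); 
move_ptp((p[0],p[1],.16),r); servo_line((p[0],p[1],.0560),v=.1); sleep(.2); f0=ft(20)
close_gripper(); sleep(.2); o=get_obs(); f1=ft(20); print("t",o["t"],"gap",o["finger_gap"],"tcp",o["tcp_pos"],"closed dF",f1-f0)
push("box",f0,.0560,target=4.3)
release(); print(get_obs()["t"])
E
```

```text
t 43.9167 gap 0.06326259311971442 tcp [0.57658768 0.18034863 0.0559777 ] closed dF [-0.34148442 -0.78004237  0.54354091]
0 cmd back 0.0320 act 0.0320 z 0.05599 push -0.18 fz 0.22
1 cmd back 0.0316 act 0.0318 z 0.05607 push 2.79 fz 2.90
2 cmd back 0.0312 act 0.0316 z 0.05614 push 5.22 fz 4.88
held push 4.91 [-5.02227799 -0.08847496  5.12572004] 46.15
47.825
```

```bash
python3 - <<'E'
from h import *
import pickle
o=get_obs()["tcp_pos"]; servo_line(o+[-.05,0,.12],v=.25); movej([0.891,0.313,1.498,0,1.331,-0.223]); sleep(.3)
d=get_image("top"); P=cloud(d,np.linalg.inv(d["camera_from_world"])); d0=pickle.load(open("top.pkl","rb"));P0=cloud(d0,np.linalg.inv(d0["camera_from_world"]))
q=P.reshape(-1,3);q=q[~np.isnan(q[:,0])]
for n in("box","tray"):
    c=lane(n,.032,0)[0][:2]; m=(np.hypot(*(q[:,:2]-c).T)<.045)&(abs(q[:,2]-.082)<.006)
    (x,y),r=cv2.minEnclosingCircle(q[m][:,:2].astype(np.float32)); print(n,"can",x,y,r,q[m].mean(0),"want",c)
k=(abs(P[...,2]-P0[...,2])>.015).astype(np.uint8); k=cv2.morphologyEx(k,cv2.MORPH_OPEN,np.ones((3,3)))
print(cv2.connectedComponentsWithStats(k)[2][1:].tolist())
hand_in(); print(get_obs()["t"])
E
```

```text
box can 0.5774692893028259 0.18127191066741943 0.03328809142112732 [0.57680541 0.1808082  0.0818749 ] want [0.57660536 0.18039694]
tray can 0.5632624626159668 -0.18372465670108795 0.03313964977860451 [ 0.56288656 -0.18299994  0.08249261] want [ 0.56337819 -0.1860443 ]
[[317, 159, 26, 31, 590], [238, 167, 28, 30, 633], [379, 171, 29, 29, 645], [316, 216, 26, 27, 542]]
the job is handed in; nothing more can be done
the job is handed in; nothing more can be done
```

Both canisters are in their lanes, upright and against the far end walls, and the job was handed in at about 50 s of the 67 s allowed.

| Canister | Weight | Verdict | Lane | Push held on end wall |
|---|---|---|---|---|
| Near one | about 227 g | light | mint tray | about 5 N |
| Far one | about 342 g | heavy, but inside the band where either verdict is accepted | navy lunchbox | about 5 N |

**Second push:** while I lowered the second canister, the push fell to about 2 N and it may have backed off a few tenths of a millimetre. I regripped it on the lane floor, pushed it home again at about 5 N, and let go.

**Floor contact:** early in both slides the arm pressed the canister onto the lane floor with about 9 N. I raised the arm slightly each time before pushing on the wall.

**Last checks:** in the final overhead picture, the only height changes are at the two places the canisters left and the two where they now stand. Both lids are at standing height. The lunchbox canister is within about 1 mm of its home position. The tray canister reads about 3 mm off sideways from overhead, where the wrist camera had agreed to within about 1 mm. I put that down to calibration between the two cameras.

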